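# Click the grinder's index dial to the tall post and push the lock home

## Task

Set the tool rest of the hand-cranked grinder: press a fingertip on the big knurled dial and drag it round one click, so that its pointer settles opposite the taller of the two posts behind it. Then push the lock bolt beside the dial fully home towards the dial with a finger, without pinching it, and let go. Leave the crank and everything else lying about where it is.

Things in the scene. Friction and masses are not known exactly. Their poses are not given: they have to be found in the camera images.
- grinder: Green base plate of the hand-cranked grinder, fixed, x -95 to 105, y -380 to 200, 12 mm thick. Origin on the cart top under the dial's axis; +x is where the pointer points at mid detent (roughly away from the robot), +y runs from the dial to the lock bolt, z up. Wheel, gear case and crank stand at y -465 to -185, up to 0.23 m high; a tool rest 108 mm high at x -68, y -200
- dial (a joint): Knurled dial, 101 mm dia., 28 mm thick, flat top, vertical axis. Rad, positive anticlockwise from above. Detents at -0.5, 0, 0.5; starts near 0, the middle one. Half way between it snaps on by itself; stops at +-0.6. Needs about 0.07 N m (2 N at 35 mm radius). It rides on a spring: pressed, it begins to sink at 3 N and is 6 mm down on its stop at 12 N
- dial_top (a point): Centre of the dial's flat top face, 62 mm above the cart when not pressed; on the turning axis. The face is usable out to 47 mm radius (a thin pointer line along it is flush)
- pointer_tip (a point): Outer end of the dial's pointer nose, 59 mm from the axis, level with the top face; turns with the dial
- tall_post_top (a point): Top centre of the taller steel post (12 mm dia., 46 mm high above the 12 mm base plate), 72 mm from the dial's axis. It stands at either the +0.5 or the -0.5 rad detent, the low post at the other; differs from start to start
- low_post_top (a point): Top centre of the low steel post (12 mm dia., 14 mm high above the base plate), 72 mm from the dial's axis at the other outer detent
- bolt (a joint): Lock bolt: steel bar 24 mm wide, 70 mm long plus a small nose, 13 to 39 mm above the cart, sliding in a guide along the grinder's -y towards the dial. Metres: 0 to 0.008 at the start (pulled out), 0.025 when fully home on its stop; stays where it is left; takes about 2 to 3 N
- bolt_end (a point): Centre of the bolt's outer end face (24 mm wide, 26 mm high, facing the grinder's +y), 26 mm above the cart, moves with the bolt: 158 mm from the dial's axis at joint 0, 133 mm when home. The guide ends 125 mm from the axis; beyond the end face is only the bare base plate (12 mm high)
- wheel_mark (a point): A point on the side face of the grinding wheel, 60 mm from its axle, on the side towards the dial. Wheel and wooden-handled crank turn together, stiffly; leave them alone
- padlock: Chrome padlock lying flat behind the base plate, body 44 x 50 x 22 mm with shackle; origin under the body's centre; loose
- gate_hinge: Galvanized gate hinge, 32 x 177 mm, 16 mm high at the knuckle, lying behind the base plate; origin under its middle; loose
- file: Steel file with wooden handle, 300 mm long along the frame's y, 22 mm high, lying between the robot and the base plate; loose
- washer: Bronze hinge washer, 36 mm dia., 5 mm thick, lying on the base plate on the robot's side of the bolt guide; loose
- oil_can: Grey oil bottle, 56 mm dia., 120 mm tall, standing behind the base plate; origin under its centre; loose
- screwdriver: Screwdriver, 170 mm long, lying between the robot and the base plate; loose

How it is judged:
By the outcome, as a careful person would: the job done as asked, in the order asked, and still so for the second after the job is handed in, with the robot touching nothing.
It also fails if it takes over 48 s, if anything falls off the work surface, if the arm or the gripper's body presses on something with over 40 N, if the wrist force passes 120 N, or if a joint passes its speed limit or range.

## Robot

A 6-joint arm with a two-finger parallel gripper is mounted at the origin on the work surface. World frame = base frame: x ahead of the robot, y to its left, z up, the work surface at z = 0. Lengths are in m, angles in rad, forces in N, time in s.
With the tool pointing down it reaches from about 0.375 to 0.925 m from the base axis. Payload 5.7 kg.
Tool frame: the origin (TCP) lies midway between the tips of the shut fingers; the grasp point (between the pads) lies 19 mm behind it; z points along the fingers, y is the direction in which the jaws open and shut (so a half turn about z gives the same grasp; the last joint's range is limited). The gripper opens to 88 mm and grips with 3 to 60 N. Pads are 20 mm wide; open, the fingers measure 115 mm over their backs; the gripper's body (75 mm by 178 mm) begins 61 mm behind the grasp point.
Start: joints at [-1.348, 0.359, 1.51, -0, 1.272, -0.115], TCP at [0.199, -0.566, 0.223] pointing down, gripper open.
Joint ranges: [-2.97, 2.97], [-1.01, 2.36], [0.21, 2.38], [-0.96, 4.11], [0.2, 2.71], [-2.98, 2.98]. Speed limits (rad/s): [2.39, 2.39, 3.14, 3.14, 3.14, 3.14].

## Interface

Orientations are given as a rotation vector (axis times angle).
In Python, from workcell import env gives the robot as it stands.
- The arm moves only by the tool move_arm, never from a script. Its argument "rows" is a list that holds one entry, the list of rows, each a list of 4 numbers: the shift along the tool's x, y, z in mm, then the turn about the tool's z in degrees. A call has exactly 10 rows; each row is the pose to reach, as a shift and turn from the pose measured when the call began, along the tool's axes at that moment; what a row does not reach only later rows make up. A row lasts 1/10 s, in which the tool goes at most 50 mm and 8.59 degrees, less where a joint would pass 70% of its speed; a pose out of reach is approached as far as the arm can. A call with a gripper value outside its range is refused whole. "grip" is the opening, from 0 (shut) to 1 (fully open), set as the call begins (left out, the last holds). The fingers move at their own pace and stop on an object; the grip force is fixed at half the most. Time passes only in rows, so rows that repeat a pose let the fingers close, or fill a call up. It gives the time, the measured TCP pose, the force and the opening at its end, in the units of the state.
- env.state(): the state, without advancing time (a new reading comes with each control period).
- env.capture(name): name is "scene" or "side" or "wrist"; returns a dict with "img" (480x640x3 uint8, red, green, blue), "fx", "fy", "cx", "cy" (pixels), "extrinsics" (4x4, takes a point from camera to world coordinates); the wrist camera has in their place "mount" (4x4, takes a point from camera to tool coordinates, whose origin is the TCP and whose axes are the flange's). Camera axes: x right, y up, looking along -z (the intrinsics and any distortion apply to the point x, -y, -z); pixel columns grow to the right and rows downward; lengths in m; the calibration is good to about 2 mm. The wrist camera is an equidistant fisheye: a pixel r from the principal point sees the ray r / f radians off the axis. A picture is of the moment at which its call begins: read the wrist's pose just before it. There is no depth.
- env.hand_in(): hands the job in, once; it reports no verdict.
Trained networks look in a picture, given as the dict that the camera call returned (one of the last four; its "shot" number tells which), for a name from the list of things; names that differ only in an ending like _2 or _b are one class to them, and where a whole thing is asked for, a point or a joint stands for the part that bears it (a point fixed in the world has none). Each returns a list of dicts, best first, with "score" (0 to 1); they miss things now and then, are a little off and sometimes report something else, mostly with a low value. They report only what shows in the picture. A call takes as long as a camera call.
- env.trace(thing, picture): "mask" (480x640 bool, what is visible of it).
- env.place_of(thing, picture): "centre" ([x, y, z] in m, in the coordinates of the camera as it stood for that picture, good to about 4 mm: a listed point, or the origin of a listed thing).
The state is a dict: "clock": time; "joint_pos": joint angles; "joint_velocities": joint speeds; "effort": joint torques, N m; "eef_pos": TCP position; "eef_rot": TCP orientation; "force": force on the tool from outside, world axes, zero at the start; "torque": the same for the moment, N m; "width": finger opening in m.
Only numpy, scipy, OpenCV 4.12 (cv2) and the standard library are available. Lean on these libraries where they do the work, as an engineer would, in place of code of your own. Each camera call takes 0.05 s, during which the arm holds its last target. There are 200 camera calls.

## Working session

There is one attempt and no reset: what is moved stays moved. The work goes in short steps, Python scripts to look and compute and a tool call to move; the robot and the scene stay as the last step left them, time stands still between calls to the robot, and variables do not carry over. Pictures are saved under pics/ and viewed, about 8 in all and at most 12, crops included, and the job is handed in when it is done.

Besides the shell and the picture viewer there is one more tool, called after ">>>" as name(argument=value, ...) on one line, values as JSON. move_arm: Moves the arm, as the interface text tells. Its arguments: {"type":"object","properties":{"rows":{"type":"array","items":{"type":"array","items":{"type":"array","items":{"type":"number"}}}},"grip":{"type":"number"}},"required":["rows"]}

```bash
ls; mkdir -p pics
cat > h.py <<'E'
import numpy as np, cv2
from scipy.spatial.transform import Rotation as R
from workcell import env
def tool():
    s=env.state(); T=np.eye(4); T[:3,:3]=R.from_rotvec(s["eef_rot"]).as_matrix(); T[:3,3]=s["eef_pos"]; return T,s
def shot(cam):
    T,s=tool(); d=env.capture(cam)
    E=T@np.array(d["mount"]) if cam=="wrist" else np.array(d["extrinsics"])
    return d,E
def find(names,d,E):
    for n in names:
        for r in env.place_of(n,d)[:2]:
            p=E@np.append(r["centre"],1); print(d["shot"],n,round(r["score"],2),(p[:3]*1000).round(0))
E
python3 - <<'E'
from h import *
T,s=tool(); print(s["clock"],s["eef_pos"],T[:3,:3].round(2),s["width"],s["force"])
P=["dial_top","pointer_tip","tall_post_top","low_post_top","bolt_end","washer","wheel_mark"]
im=[]
for c in ["scene","side"]:
    d,E=shot(c); find(P,d,E); cv2.imwrite(f"pics/{c}0.png",d["img"][:,:,::-1]); print(E[:3,3])
E
```

```text
pics
0.0 [ 0.19867794 -0.56543921  0.221824  ] [[ 0.94  0.33 -0.  ]
 [ 0.33 -0.94  0.  ]
 [ 0.   -0.   -1.  ]] 0.08800087473106333 [ 1.06846932 -0.55374225  0.17250401]
1 dial_top 0.66 [520.  -3.  63.]
1 pointer_tip 0.9 [582. -15.  61.]
1 tall_post_top 0.61 [578. -46.  60.]
1 low_post_top 0.39 [583.  25.  29.]
1 bolt_end 0.68 [533. 143.  26.]
1 washer 0.71 [463.  93.   9.]
1 wheel_mark 0.58 [ 571. -199.  175.]
1 wheel_mark 0.57 [385. 232.  -1.]
[1.22469228 0.08400153 0.70892618]
2 dial_top 0.89 [517. -11.  63.]
2 pointer_tip 0.76 [577. -13.  67.]
2 tall_post_top 0.63 [465.  96.  15.]
2 tall_post_top 0.47 [579. -47.  53.]
2 low_post_top 0.5 [589.  22.  27.]
2 bolt_end 0.76 [534. 141.  28.]
2 washer 0.67 [463.  98.  16.]
2 wheel_mark 0.74 [ 570. -198.  176.]
[0.47791896 0.60898337 0.90180415]
```

View pics/scene0.png

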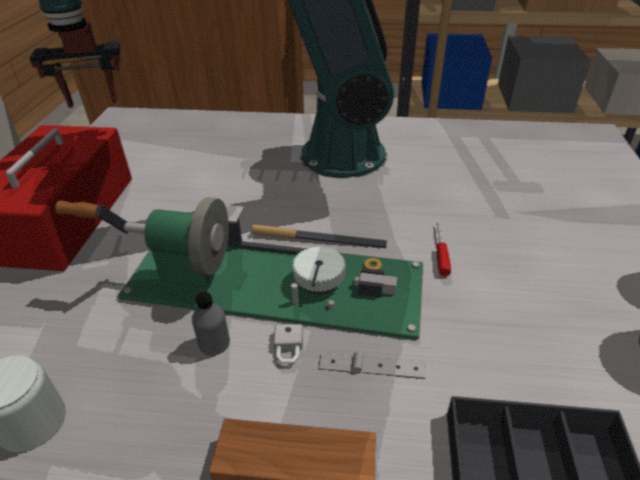

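View pics/side0.png

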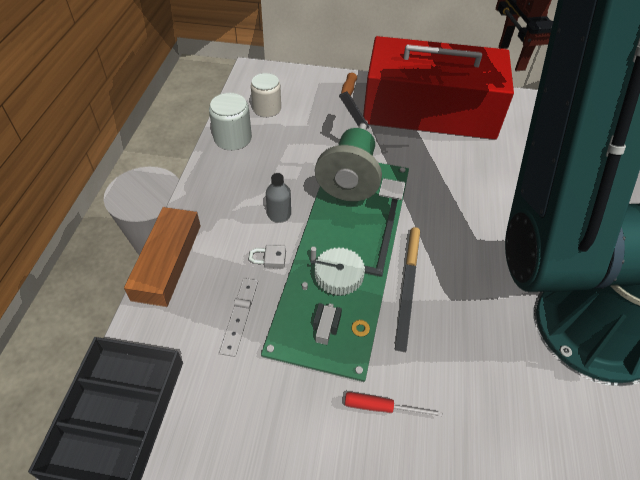

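The scene shows the taller post at about (295,293) and the low post at (331,304). In the side picture they are at (313,253) and (305,285). The networks agree: the tall post is on the wheel side, at the -0.5 detent, so the dial turns clockwise. I'll lift first, then cross over.

>>> move_arm(rows=[[[0, 0, -40, 0], [0, 0, -85, 0], [15, -15, -110, 3], [45, -43, -115, 6], [80, -76, -115, 9], [115, -110, -115, 12], [150, -143, -115, 15], [185, -177, -115, 18], [220, -210, -115, 21], [255, -244, -115, 24]]], grip=0)

```text
clock: 1.8
eef_pos: [0.3591, -0.2496, 0.3379]
eef_rot: [3.138, -0.132, 0.001]
force: [0.7, 0.1, 0.4]
width: 0.0115
```

>>> move_arm(rows=[[[15, -37, 0, 0], [30, -74, 5, 0], [45, -111, 15, 0], [60, -148, 35, 0], [75, -185, 60, 0], [90, -222, 90, 0], [100, -245, 115, 0], [105, -257, 130, 0], [105, -257, 130, 0], [105, -257, 130, 0]]])

```text
clock: 2.8
eef_pos: [0.4852, -0.0025, 0.2081]
eef_rot: [3.138, -0.13, 0.0]
force: [-0.4, -0.2, -0.2]
width: 0.0
```

Run:
```python
from h import *
T,s=tool(); print(s["clock"],s["eef_pos"],s["width"],s["force"])
P=["dial_top","pointer_tip","tall_post_top","low_post_top","bolt_end"]
d,E=shot("wrist"); find(P,d,E); cv2.imwrite("pics/w1.png",d["img"][:,:,::-1]); print(np.array(d["mount"]).round(3))
```

```text
2.8 [ 0.48517707 -0.0025394   0.20811329] 1.7583619937064192e-07 [-0.43132554 -0.15405853 -0.23849611]
3 dial_top 0.64 [522. -10.  59.]
3 pointer_tip 0.76 [579. -15.  61.]
3 tall_post_top 0.55 [578. -48.  57.]
3 bolt_end 0.94 [534. 142.  26.]
[[ 0.     0.969  0.249  0.068]
 [ 1.     0.    -0.001  0.   ]
 [-0.001  0.249 -0.969 -0.162]
 [ 0.     0.     0.     1.   ]]
```

View pics/w1.png

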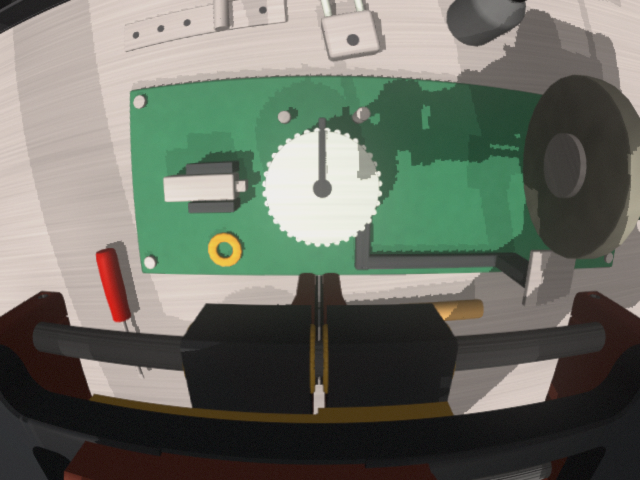

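The wrist view shows the dial centre at (322,188) with its pointer straight up, between the low post (284,117) and the tall post (362,115). The bolt end is at about (165,188). The networks give a dial centre of (520,-8), which agrees. I'll press down at a radius of about 34 mm.

>>> move_arm(rows=[[[1, 5, 40, 0], [2, 11, 80, 0], [2, 11, 115, 0], [2, 11, 135, 0], [2, 11, 141, 0], [2, 11, 144, 0], [2, 11, 146, 0], [2, 11, 148, 0], [2, 11, 150, 0], [2, 11, 150, 0]]])

```text
clock: 4.1
eef_pos: [0.488, -0.0146, 0.0598]
eef_rot: [3.138, -0.133, 0.007]
force: [-1.0, -1.0, 6.4]
width: 0.0003
```

>>> move_arm(rows=[[[0, 0, 2, 0], [-0.6, -2.2, 2, 4], [-1, -4.5, 2, 8], [-1.3, -6.7, 2, 12], [-1.4, -9, 2, 16], [-1.3, -11.3, 2, 20], [-1.1, -13.5, 2, 24], [-0.7, -15.8, 2, 28], [-0.5, -16.9, 2, 30], [-0.5, -16.9, 2, 30]]])

```text
clock: 5.1
eef_pos: [0.4893, 0.0021, 0.0588]
eef_rot: [2.997, -0.941, 0.01]
force: [-2.4, -1.8, 7.7]
width: 0.0006
```

Run:
```python
from h import *
T,s=tool(); print(s["clock"],s["eef_pos"],s["force"],s["torque"])
P=["dial_top","pointer_tip","tall_post_top"]
d,E=shot("wrist"); find(P,d,E); cv2.imwrite("pics/w2.png",d["img"][:,:,::-1])
d,E=shot("side"); find(P,d,E)
```

```text
5.1 [0.48931611 0.00205331 0.05882321] [-2.36763422 -1.83644203  7.68168174] [-0.18711458  0.42405788  0.04021129]
4 dial_top 0.88 [523.  -6.  57.]
4 dial_top 0.26 [535. 142.  26.]
4 pointer_tip 0.76 [567. -46.  58.]
4 pointer_tip 0.49 [375. -66.  -6.]
4 tall_post_top 0.69 [578. -48.  56.]
4 tall_post_top 0.29 [373. -66.  -5.]
5 dial_top 0.78 [519. -12.  57.]
5 tall_post_top 0.61 [580. -47.  53.]
5 tall_post_top 0.4 [591.  22.  26.]
```

View pics/w2.png

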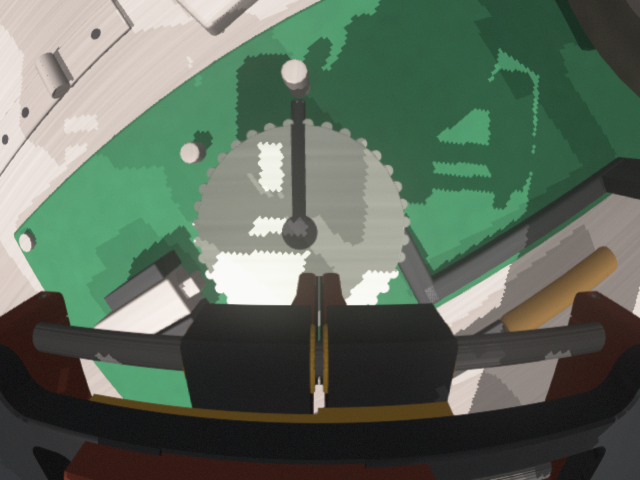

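The pointer, tip at (298,103), now lines up with the tall post at (294,72). I'll lift straight off and go round beyond the bolt's end.

>>> move_arm(rows=[[[0, 0, -12, 0], [0, 0, -35, 0], [0, 0, -60, -1], [-12, -35, -60, -7], [-25, -75, -60, -13], [-40, -115, -60, -19], [-52, -150, -60, -25], [-58, -167, -60, -30], [-58, -167, -60, -30], [-58, -167, -60, -30]]])

```text
clock: 6.5
eef_pos: [0.5365, 0.1724, 0.119]
eef_rot: [3.137, -0.133, 0.009]
force: [0.1, -0.4, 0.2]
width: 0.0004
```

Run:
```python
from h import *
T,s=tool(); print(s["clock"],s["eef_pos"],s["force"],T[:3,0].round(3))
P=["dial_top","pointer_tip","tall_post_top","bolt_end"]
d,E=shot("wrist"); find(P,d,E); cv2.imwrite("pics/w3.png",d["img"][:,:,::-1])
d,E=shot("side"); find(P,d,E)
```

```text
6.5 [0.53652141 0.17235525 0.11895126] [ 0.08495751 -0.41816379  0.152375  ] [ 0.996 -0.085  0.006]
6 dial_top 0.56 [523.  -8.  60.]
6 dial_top 0.43 [376. -66.  -6.]
6 pointer_tip 0.68 [565. -43.  62.]
6 tall_post_top 0.85 [576. -48.  57.]
6 bolt_end 0.69 [536. 140.  26.]
6 bolt_end 0.41 [519. -10.   0.]
7 dial_top 0.7 [514. -10.  60.]
7 bolt_end 0.5 [535. 141.  25.]
```

View pics/w3.png

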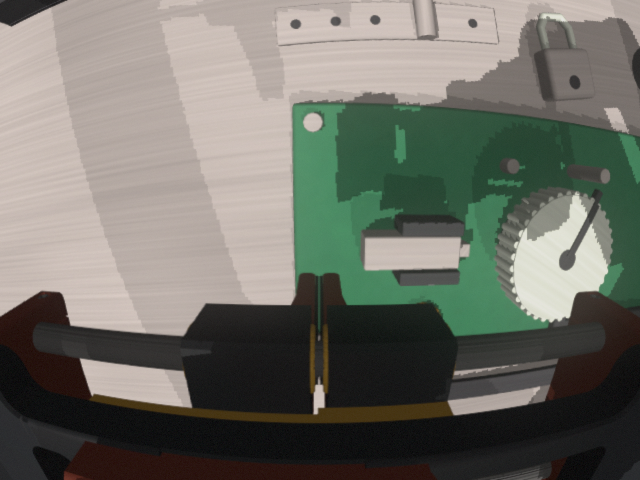

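The pointer stays at the tall post after release. In this view its tip is at (598,193), beside the post at (590,173). The bolt is still out with its end at (365,250). Next I'll go down beyond the end face and start pushing.

>>> move_arm(rows=[[[1, 0, 35, 0], [1, 0, 65, 0], [1, 0, 85, 0], [1, 0, 93, 0], [1, 2, 93, 0], [1, 6, 93, 0], [1, 10, 93, 0], [1, 14, 93, 0], [1, 18, 93, 0], [1, 20, 93, 0]]])

```text
clock: 8.0
eef_pos: [0.5368, 0.1513, 0.0263]
eef_rot: [3.137, -0.134, 0.01]
force: [-0.7, -0.3, 0.1]
width: 0.0005
```

>>> move_arm(rows=[[[0, 1, 0, 0], [0, 2, 0, 0], [0, 3, 0, 0], [0, 4, 0, 0], [0, 5, 0, 0], [0, 6, 0, 0], [0, 7, 0, 0], [0, 8, 0, 0], [0, 9, 0, 0], [0, 9, 0, 0]]])

```text
clock: 9.0
eef_pos: [0.5361, 0.1421, 0.0263]
eef_rot: [3.137, -0.134, 0.011]
force: [0.6, 0.9, 0.3]
width: 0.0003
```

>>> move_arm(rows=[[[0, 1, 0, 0], [0, 2, 0, 0], [0, 3, 0, 0], [0, 4, 0, 0], [0, 5, 0, 0], [0, 6, 0, 0], [0, 7, 0, 0], [0, 8, 0, 0], [0, 8, 0, 0], [0, 8, 0, 0]]])

```text
clock: 10.0
eef_pos: [0.5354, 0.134, 0.0263]
eef_rot: [3.137, -0.134, 0.011]
force: [0.2, 0.9, 0.3]
width: 0.0005
```

Run:
```python
from h import *
T,s=tool(); print(s["clock"],s["eef_pos"],s["force"])
P=["dial_top","bolt_end"]
d,E=shot("side"); find(P,d,E); a=d["img"]
d,E=shot("wrist"); find(P,d,E); b=d["img"]
a=cv2.resize(a[240:390,220:420],(560,420)); b=cv2.resize(b[150:400,220:520],(504,420))
cv2.imwrite("pics/c4.png",cv2.resize(np.hstack([a,b]),(800,316))[:,:,::-1])
```

```text
10.0 [0.53544844 0.13395952 0.02632311] [0.16504605 0.85544764 0.29223597]
8 dial_top 0.93 [518. -11.  62.]
9 bolt_end 0.92 [532. 122.  25.]
```

View pics/c4.png

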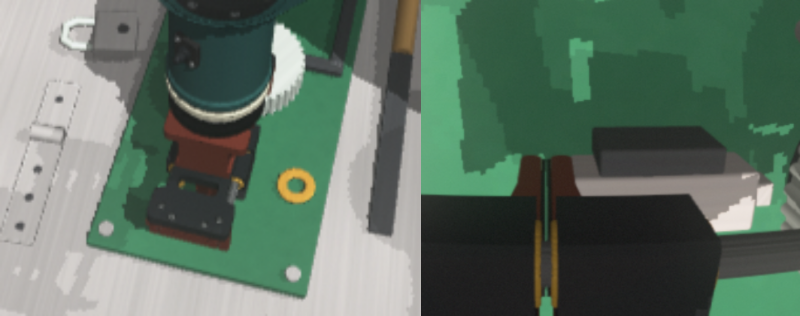

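The bolt is in contact and moving, with its end about 9 mm ahead of the TCP. I'll keep pushing until the stop shows in the force.

>>> move_arm(rows=[[[0, 0.5, 0, 0], [0, 1, 0, 0], [0, 1.5, 0, 0], [0, 2, 0, 0], [0, 2.5, 0, 0], [0, 3, 0, 0], [0, 3.5, 0, 0], [0, 4, 0, 0], [0, 4, 0, 0], [0, 4, 0, 0]]])

```text
clock: 11.3
eef_pos: [0.5352, 0.133, 0.0263]
eef_rot: [-3.136, 0.137, -0.011]
force: [-0.3, 15.4, -1.3]
width: 0.0003
```

It moved 1 mm and the force reached 15 N, so the bolt is on its stop. I'll back off along +y and then lift.

>>> move_arm(rows=[[[0, -4, 0, 0], [0, -14, 0, 0], [0, -30, 0, 0], [0, -34, -20, 0], [0, -34, -60, 0], [0, -34, -100, 0], [0, -34, -135, 0], [0, -34, -150, 0], [0, -34, -150, 0], [0, -34, -150, 0]]])

```text
clock: 12.3
eef_pos: [0.5368, 0.1669, 0.176]
eef_rot: [-3.136, 0.136, -0.011]
force: [0.1, 0.5, -0.7]
width: 0.0004
```

Run:
```python
from h import *
T,s=tool(); print(s["clock"],s["eef_pos"],s["force"])
P=["dial_top","pointer_tip","tall_post_top","bolt_end"]
d,E=shot("scene"); find(P,d,E); a=d["img"]
d,E=shot("wrist"); find(P,d,E); b=d["img"]
a=cv2.resize(a[200:400,200:460],(520,400)); b=cv2.resize(b[40:340,240:640],(533,400))
cv2.imwrite("pics/c5.png",cv2.resize(np.hstack([a,b]),(800,304))[:,:,::-1])
```

```text
12.3 [0.53677014 0.16694527 0.17602287] [ 0.06150833  0.47522223 -0.66483379]
10 dial_top 0.69 [519.  -6.  62.]
10 pointer_tip 0.65 [571. -41.  62.]
10 tall_post_top 0.55 [583. -47.  61.]
10 bolt_end 0.9 [529. 123.  25.]
11 dial_top 0.93 [521.  -7.  61.]
11 pointer_tip 0.74 [567. -44.  62.]
11 tall_post_top 0.62 [576. -47.  57.]
11 bolt_end 0.69 [533. 123.  26.]
```

View pics/c5.png

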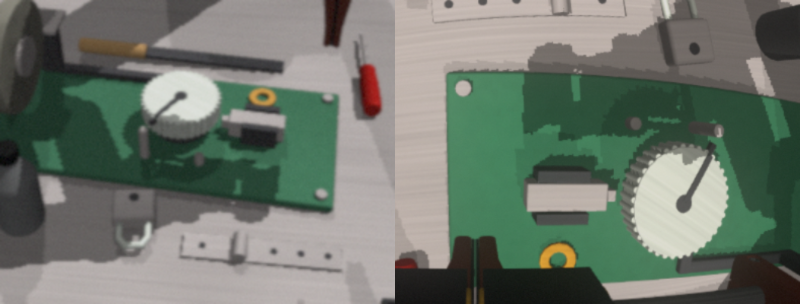

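Both views show the pointer at the tall post. The bolt end measures about 131 mm from the axis, against 133 when home, and the robot is clear of everything.

```bash
python3 -c "
from workcell import env
print(env.hand_in())"
```

```text
the job is handed in; nothing more can be done
None
```

The dial is set one click clockwise, so its pointer sits opposite the taller post, and the lock bolt is pushed fully home. I handed the job in at about 12.5 s, and no verdict was reported.

- **Dial:** I pressed it with shut fingertips at about 8 N, dragged it round to the −0.5 detent and lifted straight off. The final wrist and scene pictures still show the pointer at the tall post.
- **Bolt:** I pushed its end face with the shut fingers until it stopped. The force rose to 15 N with only 1 mm of travel. The last pictures put the end face about 130 mm from the dial's axis. That agrees with the 133 mm home position within the accuracy of the measurement.
- **Everything else:** The gripper was clear and touching nothing at hand-in. In the close-up pictures the washer, padlock, hinge, file and screwdriver looked undisturbed. I did not measure their positions again, and I did not check the crank separately.

No checks failed. The position networks gave a few stray low-score detections, and I ignored those.

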